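Register the spindle unit and hold its snap ring spread at the groove

ROBOT

A 6-joint arm with a two-finger parallel gripper is mounted at the origin on the work surface. World frame = base frame: x ahead of the robot, y to its left, z up, the work surface at z = 0. Lengths are in m, angles in rad, forces in N, time in s.
With the tool pointing down it reaches from about 0.35 to 0.775 m from the base axis. Payload 5.5 kg.
Tool frame: the origin (TCP) lies where the fingers leave the gripper's body, on its centre line; the fingertips stand 73 mm ahead of it and the grasp point (between the pads) lies 54 mm ahead of it; z points along the fingers, y is the direction in which the jaws open and shut (so a half turn about z gives the same grasp; the last joint's range is limited). The gripper opens to 85 mm and grips with 20 to 120 N. Pads are 22 mm wide; open, the fingers measure 114 mm over their backs; the gripper's body (76 mm by 85 mm) begins 54 mm behind the grasp point. The pads swing forward as they close: fully open they stand 13 mm farther back than shut.
Start: joints at [-1.38, 0.313, 0.046, 1.304, 0, 1.431], TCP at [0.187, -0.544, 0.304] pointing down, gripper open.
Joint ranges: [-2.76, 2.76], [-0.86, 1.69], [-1.03, 1.26], [-2.2, 2.34], [-1.47, 1.5], [-3.14, 3.14]. Speed limits (rad/s): [2.57, 2.57, 3.14, 3.14, 3.14, 3.14].

INTERFACE

Orientations are given as a unit quaternion [w, x, y, z].
In Python, from workcell import env, read_camera, job, cut_out gives the robot as it stands.
- The arm moves only by the tool servo_tool, never from a script. Its argument "deltas" is a list of rows, each an object of numbers: "dx", "dy", "dz": the shift along the world's x, y, z in mm; "rx", "ry", "rz": the turn, a rotation vector about the world's x, y, z in rad; "fingers": the closure, from -1 (fully open) to 1 (shut). A call has 1 to 8 rows; each row shifts and turns the commanded pose from where the row before left it; what a row does not reach is not made up. A row lasts 1/10 s, in which the tool goes at most 50 mm and 8.59 degrees, less where a joint would pass 70% of its speed; a pose out of reach is approached as far as the arm can. A call is refused whole if a number of a shift passes 50 or a number of a turn 0.15, either way. A call with a gripper value outside its range is refused whole. The fingers move at their own pace and stop on an object; "newtons" is the grip in N (left out, the last holds). Time passes only in rows, so rows that do not move let the fingers close. It gives the time, the measured TCP pose, the force and the opening at its end, in the units of the state.
- env.get_state(): the state, without advancing time (a new reading comes with each control period).
- read_camera(name): name is "side" or "top"; returns a dict with "img" (480x640x3 uint8, red, green, blue), "intrinsics" (3x3 intrinsics, pixels), "extrinsics" (4x4, takes a point from camera to world coordinates). Camera axes: x right, y down, z forward; pixel columns grow to the right and rows downward; lengths in m; the calibration is good to about 2 mm. A picture is of the moment at which its call begins. There is no depth.
- job.hand_in(): hands the job in, once; it reports no verdict.
Trained networks look in the newest picture that a camera, given by its name, has taken for a name from the list of things; names that differ only in an ending like _2 or _b are one class to them, and where a whole thing is asked for, a point or a joint stands for the part that bears it (a point fixed in the world has none). Each returns a list of dicts, best first, with "confidence" (0 to 1); they miss things now and then, are a little off and sometimes report something else, mostly with a low value. They report only what shows in the picture. A call takes as long as a camera call.
- cut_out(target, camera): "region" (480x640 bool, what is visible of it) and "extent" ([left, top, right, bottom] in pixels, round what is visible of it).
The state is a dict: "clock": time; "joint_pos": joint angles; "qvel": joint speeds; "tau": joint torques, N m; "tcp_pos": TCP position; "orientation": TCP orientation; "wrist_force": force on the tool from outside, world axes, zero at the start; "ft_torque": the same for the moment, N m; "finger_gap": finger opening in m.
Only numpy, scipy, OpenCV 4.12 (cv2) and the standard library are available. Lean on these libraries where they do the work, as an engineer would, in place of code of your own. Each camera call takes 0.05 s, during which the arm holds its last target. There are 200 camera calls.

TASK

Slide the shaker's spindle unit along the nest plate, without lifting it, until its base is flush against both blue stops, and leave it there. Then take the snap-ring pliers off their rest, squeeze the red handles fully so that the ring on the tips spreads, and lower the open ring level over the spindle until it surrounds the dark groove without touching the spindle. Finish while still holding the pliers squeezed, with the ring spread and centred at groove height; do not let go, and leave the jar, the yellow box and the beaker where they are.

Things in the scene. Friction and masses are not known exactly. Their poses are not given: they have to be found in the camera images.
- nest: Fixed aluminium plate, 8 mm thick, with two blue stops 18 mm thick, 18 mm tall above it. Origin: plate underside, below where the spindle axis lies once registered; z up. Plate x -140 to 80, y -127 to 78 mm. Inner face of the far stop: plane x = 60 mm (y -127 to 78); of the side stop: plane y = 60 mm (x -60 to 60). Registered: the unit's origin is 8 mm above this origin, its x along this x.
- spindle_unit: Loose unit, 0.64 to 0.92 kg, on the nest plate: grey base 120 x 120 x 35 mm, black pulley 60 mm across (z 37 to 70), upright steel spindle 39 mm across to z = 112, then a nose tapering to 26 mm across at z = 124. Origin: centre of the base's underside, on the spindle axis; x, y square to its sides. Starts 30 to 60 mm short of the far stop, 25 to 50 mm short of the side stop, turned up to 0.12 rad.
- groove (a point): Middle of the dark groove round the spindle, on its axis, 81 mm above the unit's underside. The groove is 14 mm high, 33 mm across. Above it the spindle is 39 mm across for 25 mm. The unit is tall and slides with 3 to 7 N of friction: push it low, on the sides of its grey base; pulled by the spindle it tips.
- rest: Fixed white rest for the pliers. Origin on the table, about below the ring; x points the way the pliers point. Base strip 60 mm wide, 6 mm thick, x -225 to -75 mm; a pillar 30 mm wide, 50 mm tall at x = -100 under the pivot plate; a bar 100 mm wide, 48 mm tall at x = -213 under the handle ends.
- pliers: Loose snap-ring pliers, 0.2 kg, lying level on the rest. Origin: centre of the pivot plate (30 x 58 x 10 mm), 55 mm above the table on the rest. x forwards to the ring, y left, z up. Red handles (12 mm thick, 14 mm tall, centred on z = 0) from x = -20 back to -120 mm either side; steel jaws, 7 mm rods, forwards to x = 85 mm.
- pliers_grip (a point): Where to squeeze the pliers: midway between the handles, 55 mm behind the pivot plate's centre, at handle mid-height. Across the handles' outer faces here: 62 mm relaxed, 43 mm fully squeezed. The faces lie 0.13 rad off the centre line relaxed (wider at the rear), within 0.04 rad of parallel when squeezed.
- ring_center (a point): Centre of the fully spread ring's opening: on the pliers' centre line, 103 mm ahead of the pivot plate's centre, 158 mm ahead of the grip place, at mid-thickness. The ring stays on the pliers' tips: a brass-coloured C of 4 mm round wire, gap towards the pliers; inside 36 mm across relaxed (centre then 108 mm ahead), 45 mm fully spread; spread, its outside reaches 29 mm from this point.
- jaw_left (a joint): Angle of each jaw in rad (both move alike): 0 = handles open, ring closed; 0.17 = handles fully squeezed against their stop, ring fully spread. Squeezing the handles together opens jaws and ring against a spring: about 4 N on each handle at first, 10 N fully squeezed. A grip of 20 to 30 N holds it fully spread.
- jar: Bystander: white jar with a red cap, diameter 66 mm, 70 mm tall, origin at the centre of its underside.
- tip_box: Bystander: yellow box 85 x 120 x 60 mm, origin at the centre of its underside.
- beaker: Bystander: glass beaker, diameter 70 mm, 70 mm tall, origin at the centre of its underside.

How it is judged:
On the way, in this order (a step that is already met when the one before it is completed fails the run):
1. the spindle unit's base is flush against both stops, pliers still on their rest (x of spindle_unit in the frame of nest between -0.003 and 0.003 m and y of spindle_unit in the frame of nest between -0.003 and 0.003 m and angle between the x axis of spindle_unit and the x axis of nest, either way round below 0.04 rad and linear speed of spindle_unit below 0.02 m/s and contact force between pliers and rest above 0.3 N), for 0.2 s.
2. the pliers are lifted off the rest in the gripper, handles squeezed and ring spread (contact force between pliers and rest below 0.05 N and contact force between pliers and the fingers above 5 N and value of joint jaw_left above 0.14 rad), for 0.2 s.
At the end, for the whole second after the job is handed in: Unit within 4 mm and 0.05 rad of flush against both stops, at rest, upright; pliers held squeezed (over 5 N, jaw angle over 0.14 rad), level within 0.1 rad; ring centre within 5 mm of the spindle axis and of groove mid-height; under 1 N on the unit, resting on nothing else (all of step 2 and x of spindle_unit in the frame of nest between -0.004 and 0.004 m and y of spindle_unit in the frame of nest between -0.004 and 0.004 m and angle between the x axis of spindle_unit and the x axis of nest, either way round below 0.05 rad and z of spindle_unit in the frame of nest below 0.011 m and angle between spindle_unit's own z axis and vertical below 0.05 rad and linear speed of spindle_unit below 0.01 m/s and horizontal distance between ring_center and groove below 0.005 m and z of ring_center in the frame of groove between -0.005 and 0.005 m and angle between the z axis of pliers and the z axis of spindle_unit, either way round below 0.1 rad and contact force between pliers and spindle_unit below 1 N and contact force between pliers and nest below 0.05 N and linear speed of pliers below 0.02 m/s); the arm keeps its last pose, push and grip.
It fails at once if the spindle unit is lifted off the plate or tipped (z of spindle_unit in the frame of nest above 0.02 m or angle between spindle_unit's own z axis and vertical above 0.2 rad).
It fails at once if a bystander is knocked or moved more than 25 mm (distance of any of jar, tip_box, beaker from where it was at the start of the episode above 0.025 m).
It also fails if it takes over 72 s, if anything falls off the work surface, if the arm or the gripper's body presses on something with over 40 N, if the wrist force passes 120 N, or if a joint passes its speed limit or range.

## Working session

There is one attempt and no reset: what is moved stays moved. The work goes in short steps, Python scripts to look and compute and a tool call to move; the robot and the scene stay as the last step left them, time stands still between calls to the robot, and variables do not carry over. Pictures are saved under pics/ and viewed, about 8 in all and at most 12, crops included, and the job is handed in when it is done.

Besides the shell and the picture viewer there is one more tool, called after "Call:" in YAML: its name, and indented under it one key for each argument. servo_tool: Moves the arm, as the interface text tells. Its arguments: {"type":"object","properties":{"deltas":{"type":"array"},"newtons":{"type":"number"}},"required":["deltas"]}

```bash
mkdir -p pics; ls; cat > h.py <<'E'
import numpy as np, cv2
from workcell import env, read_camera, job, cut_out
def snap(n,f=None):
    c=read_camera(n)
    if f: cv2.imwrite('pics/'+f,c['img'][:,:,::-1])
    return c
def onplane(c,uv,z):
    K,E=np.array(c['intrinsics']),np.array(c['extrinsics'])
    d=E[:3,:3]@np.linalg.solve(K,[uv[0],uv[1],1]); o=E[:3,3]
    return o+d*(z-o[2])/d[2]
def proj(c,p):
    K,E=np.array(c['intrinsics']),np.array(c['extrinsics'])
    q=(np.atleast_2d(p)-E[:3,3])@E[:3,:3]; r=q@K.T
    return r[:,:2]/r[:,2:]
E
python3 - <<'E'
from h import *
for n in('top','side'):
    c=snap(n,n+'0.png'); print(n,np.round(c['intrinsics'],1).tolist(),np.round(c['extrinsics'],4).tolist())
    for t in('nest','spindle_unit','pliers','rest','jar','tip_box','beaker'):
        r=cut_out(t,n); print(t,[(round(x['confidence'],2),x['extent']) for x in r[:2]])
print(env.get_state())
E
```

```text
pics
top [[517.4, 0.0, 322.5], [0.0, 517.4, 233.0], [0.0, 0.0, 1.0]] [[-0.0181, -0.9977, 0.066, 0.5477], [-0.9997, 0.0171, -0.015, 0.0124], [0.0138, -0.0663, -0.9977, 1.5583], [0.0, 0.0, 0.0, 1.0]]
nest [(0.95, [224.0, 199.2, 306.5, 279.8]), (0.46, [381.2, 243.6, 399.7, 315.0])]
spindle_unit [(0.87, [248.0, 228.6, 292.4, 271.3]), (0.55, [129.6, 243.0, 178.9, 272.4])]
pliers [(0.9, [384.6, 247.5, 413.6, 317.8])]
rest [(0.59, [377.4, 266.3, 417.0, 319.6])]
jar [(0.6, [298.9, 173.7, 322.4, 200.4])]
tip_box [(0.94, [128.8, 241.3, 177.9, 272.9])]
beaker [(0.74, [467.4, 254.8, 495.5, 279.1])]
side [[449.0, 0.0, 320.9], [0.0, 449.0, 236.4], [0.0, 0.0, 1.0]] [[-0.8131, -0.3318, 0.4783, 0.0105], [-0.582, 0.4537, -0.6749, 0.8613], [0.0069, -0.8271, -0.562, 0.7816], [0.0, 0.0, 0.0, 1.0]]
nest [(0.85, [229.4, 244.8, 339.5, 318.2])]
spindle_unit [(0.6, [262.3, 240.2, 323.7, 299.6])]
pliers [(0.97, [359.4, 201.7, 434.1, 239.5])]
rest [(0.93, [379.8, 223.1, 435.1, 249.7])]
jar [(0.61, [259.6, 215.8, 281.3, 244.5])]
tip_box [(0.64, [162.7, 327.2, 237.9, 400.6])]
beaker [(0.86, [405.8, 177.2, 426.6, 205.9])]
{'clock': 0.8, 'joint_pos': array([-1.37958224e+00,  3.13171542e-01,  4.60996360e-02,  1.30362705e+00,
       -2.59783653e-05,  1.43121733e+00]), 'qvel': array([ 5.76026218e-04,  1.19166874e-03,  9.92281288e-04,  6.32177336e-05,
       -2.30291236e-03,  8.76439622e-04]), 'tau': array([-1.53930159e-03, -4.80387568e+01,  2.98797011e+01, -2.80261347e-04,
       -2.33406863e-04,  1.29901559e-05]), 'tcp_pos': array([ 0.1867568 , -0.54384836,  0.30393924]), 'orientation': array([ 4.90022513e-05,  9.86353144e-01,  1.64643473e-01, -1.17281137e-05]), 'wrist_force': array([ 0.20135722, -0.10391772, -0.6658521 ]), 'ft_torque': array([ 0.00531082, -0.02717938, -0.06505221]), 'finger_gap': 0.08543017629309406}
```

```bash
python3 - <<'E'
import cv2
a=cv2.imread('pics/top0.png');b=cv2.imread('pics/side0.png')
cv2.imwrite('pics/t1.png',cv2.resize(a[165:330,215:425],(800,629))[:600])
cv2.imwrite('pics/s1.png',cv2.resize(b[190:330,220:440],(800,509),interpolation=cv2.INTER_CUBIC))
E
```

```text
(no output)
```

View pics/t1.png

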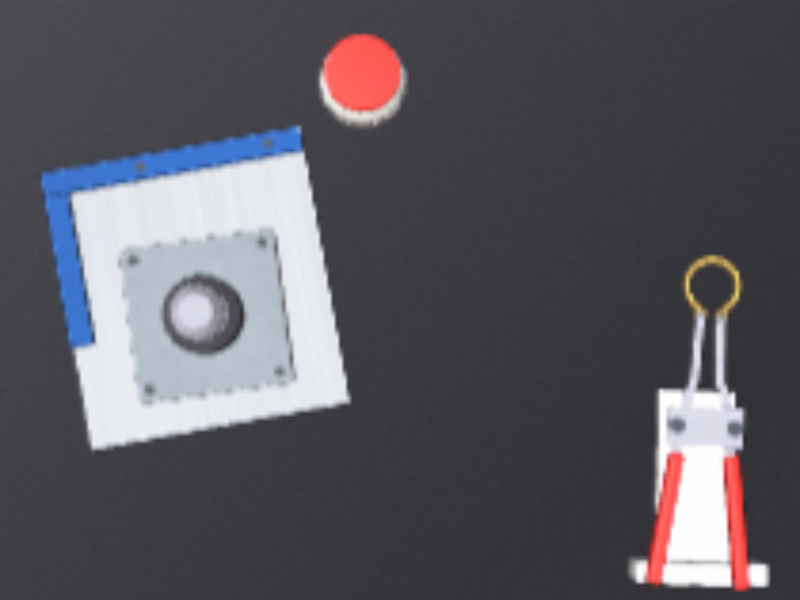

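View pics/s1.png

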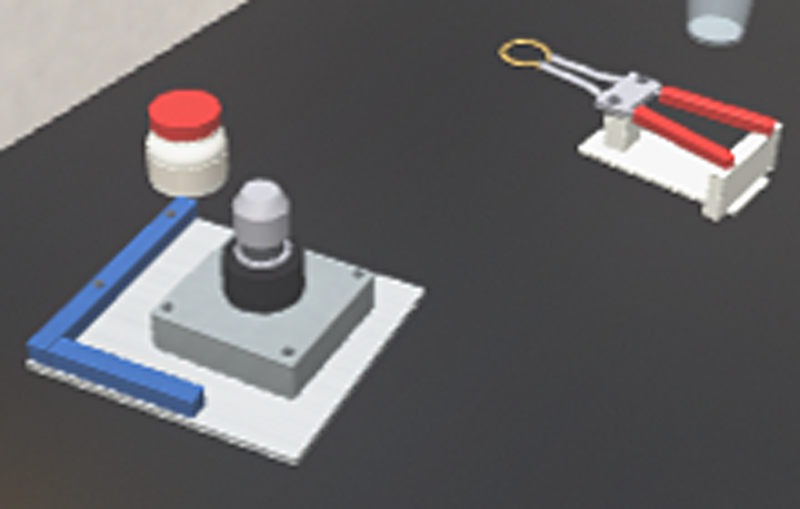

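```bash
cat > fit.py <<'E'
from h import *
from scipy.optimize import least_squares
def fit(obs,x0):  # obs: list (cam, uv, local xyz); pose x,y,yaw ; z given in local
    def f(p):
        c,s=np.cos(p[2]),np.sin(p[2]); r=[]
        for cam,uv,l in obs:
            P=[p[0]+c*l[0]-s*l[1],p[1]+s*l[0]+c*l[1],l[2]]
            r.append(proj(cam,P)[0]-uv)
        return np.ravel(r)
    s=least_squares(f,x0,loss='soft_l1'); return s.x,f(s.x).reshape(-1,2)
E
python3 - <<'E'
from fit import *
T=snap('top');S=snap('side')
t=lambda x,y:np.array([215+(x+.5)/3.81-.5,165+(y+.5)/3.81-.5])
s=lambda x,y:np.array([220+(x+.5)/3.636-.5,190+(y+.5)/3.636-.5])
m=1e-3
def go(name,to,so,x0):
    o=[(T,t(*a),np.array(l)*m) for a,l in to]+[(S,s(*a),np.array(l)*m) for a,l in so]
    p,r=fit(o,x0); print(name,np.round(p,4)); print(np.round(r,1).tolist()); return p
n=go('nest',[((42,173),(78,78,26)),((300,127),(78,-127,26)),((75,347),(-60,78,26)),((94,343),(-60,60,26)),((303,151),(60,-127,26)),((73,193),(60,60,26)),((93,449),(-140,78,8)),((350,403),(-140,-127,8))],
 [((297,460),(-140,78,8)),((424,291),(-140,-127,8)),((30,345),(78,78,26)),((203,388),(-60,60,26)),((178,198),(78,-127,26)),((67,341),(60,60,26))],[.5,.1,.18])
u=go('unit',[((121,249),(60,60,43)),((274,229),(60,-60,43)),((296,383),(-60,-60,43)),((140,404),(-60,60,43))],[((295,371),(-60,60,43)),((152,315),(60,60,43)),((374,277),(-60,-60,43))],[.5,.1,.18])
pl=go('pliers',[((713,286),(108,0,55)),((667,409),(15,29,60)),((744,409),(15,-29,60)),((744,447),(-15,-29,60)),((667,447),(-15,29,60)),((698.5,585),(-120,0,62))],[((525,52),(108,0,55))],[.4,-.2,0])
c,si=np.cos(n[2]),np.sin(n[2]);R=np.array([[c,si],[-si,c]])
print('unit in nest',R@(u-n)[:2],u[2]-n[2])
for nm,h in(('jar',70),('tip_box',60),('beaker',70)):
    for C,cn in((T,'top'),):
        r=cut_out(nm,cn)
        if r: e=r[0]['extent'];print(nm,[np.round(onplane(C,q,h*m),3)[:2].tolist() for q in((e[0],e[1]),(e[2],e[3]))])
E
```

```text
nest [0.6571 0.1863 0.1624]
[[-0.1, 0.3], [0.2, 0.2], [-0.9, 0.4], [0.1, 0.3], [0.5, -0.2], [-1.2, -0.1], [-0.2, 0.2], [0.2, -0.1], [0.1, 0.1], [0.3, -0.4], [-1.0, -0.3], [1.0, -0.1], [0.3, -0.6], [-1.3, -1.2]]
unit [0.6071 0.147  0.1211]
[[-0.5, 0.4], [-0.0, 0.0], [-0.3, 0.2], [-0.1, 0.4], [-0.3, -1.0], [-0.8, -0.5], [1.0, -1.0]]
pliers [ 0.5159 -0.232  -0.0783]
[[-0.2, 0.0], [0.5, -0.9], [0.3, 0.3], [-0.2, 0.7], [0.0, -0.5], [0.0, 0.5], [-0.4, 0.7]]
unit in nest [-0.05571235 -0.03072727] -0.0413694831157643
jar [[0.822, 0.05], [0.749, -0.008]]
tip_box [[0.626, 0.547], [0.537, 0.413]]
beaker [[0.575, -0.43], [0.509, -0.505]]
```

Call:
servo_tool:
  deltas:
    - {"dx":27,"dy":37,"rz":0.14}
    - {"dx":27,"dy":37,"rz":0.14}
    - {"dx":27,"dy":37,"rz":0.14}
    - {"dx":27,"dy":37,"rz":0.14}
    - {"dx":27,"dy":37,"rz":0.14}
    - {"dx":27,"dy":37,"rz":0.14}
    - {"dx":27,"dy":37,"rz":0.14}
    - {"dx":27,"dy":37,"rz":0.14}

```text
invalid input at $.deltas[0]: expected keys dx, dy, dz, rx, ry, rz, fingers
```

Call:
servo_tool:
  deltas:
    - {"dx":27,"dy":37,"rz":0.14}
    - {"dx":27,"dy":37,"rz":0.14}
    - {"dx":27,"dy":37}
    - {"dx":27,"dy":37}
    - {"dx":27,"dy":37}
    - {"dx":27,"dy":37}
    - {"dx":27,"dy":37}
    - {}

```text
invalid input at $.deltas[0]: expected keys dx, dy, dz, rx, ry, rz, fingers
```

Call:
servo_tool:
  deltas:
    - {"dx":27,"dy":37,"dz":0,"rx":0,"ry":0,"rz":0.14,"fingers":-1}
    - {"dx":27,"dy":37,"dz":0,"rx":0,"ry":0,"rz":0.14,"fingers":-1}
    - {"dx":27,"dy":37,"dz":0,"rx":0,"ry":0,"rz":0.14,"fingers":-1}
    - {"dx":27,"dy":37,"dz":0,"rx":0,"ry":0,"rz":0.14,"fingers":-1}
    - {"dx":27,"dy":37,"dz":0,"rx":0,"ry":0,"rz":0.14,"fingers":-1}
    - {"dx":27,"dy":37,"dz":0,"rx":0,"ry":0,"rz":0.14,"fingers":-1}
    - {"dx":27,"dy":37,"dz":0,"rx":0,"ry":0,"rz":0.14,"fingers":-1}
    - {"dx":27,"dy":37,"dz":0,"rx":0,"ry":0,"rz":0.14,"fingers":-1}

```text
clock: 1.85
tcp_pos: [0.4035, -0.2462, 0.3042]
orientation: [0.0, 0.746, 0.665, 0.0]
wrist_force: [1.1, -0.5, -0.1]
finger_gap: 0.0855
```

Call:
servo_tool:
  deltas:
    - {"dx":27,"dy":37,"dz":0,"rx":0,"ry":0,"rz":0.14,"fingers":-1}
    - {"dx":27,"dy":37,"dz":0,"rx":0,"ry":0,"rz":0.14,"fingers":-1}
    - {"dx":27,"dy":37,"dz":0,"rx":0,"ry":0,"rz":0,"fingers":-1}
    - {"dx":27,"dy":37,"dz":0,"rx":0,"ry":0,"rz":0,"fingers":-1}
    - {"dx":27,"dy":37,"dz":0,"rx":0,"ry":0,"rz":0,"fingers":-1}
    - {"dx":27,"dy":37,"dz":0,"rx":0,"ry":0,"rz":0,"fingers":-1}
    - {"dx":0,"dy":0,"dz":0,"rx":0,"ry":0,"rz":0,"fingers":-1}
    - {"dx":0,"dy":0,"dz":0,"rx":0,"ry":0,"rz":0,"fingers":-1}

```text
clock: 2.65
tcp_pos: [0.5649, -0.0249, 0.3035]
orientation: [-0.0, 0.647, 0.762, -0.0]
wrist_force: [-1.4, -1.2, 0.1]
finger_gap: 0.0854
```

Call:
servo_tool:
  deltas:
    - {"dx":29,"dy":35,"dz":0,"rx":0,"ry":0,"rz":0,"fingers":-1}
    - {"dx":29,"dy":35,"dz":0,"rx":0,"ry":0,"rz":0,"fingers":-1}
    - {"dx":0,"dy":0,"dz":-45,"rx":0,"ry":0,"rz":0,"fingers":-1}
    - {"dx":0,"dy":0,"dz":-45,"rx":0,"ry":0,"rz":0,"fingers":-1}
    - {"dx":0,"dy":0,"dz":-45,"rx":0,"ry":0,"rz":0,"fingers":-1}
    - {"dx":0,"dy":0,"dz":-40,"rx":0,"ry":0,"rz":0,"fingers":-1}
    - {"dx":0,"dy":0,"dz":-33,"rx":0,"ry":0,"rz":0,"fingers":-1}
    - {"dx":0,"dy":0,"dz":-10,"rx":0,"ry":0,"rz":0,"fingers":-1}

```text
clock: 3.45
tcp_pos: [0.6195, 0.0425, 0.0821]
orientation: [-0.003, 0.649, 0.761, -0.002]
wrist_force: [-0.6, -0.3, -0.6]
finger_gap: 0.0853
```

```bash
python3 - <<'E'
from h import *
s=env.get_state();print(s['tcp_pos'],s['wrist_force'])
a=snap('top')['img'];b=snap('side')['img']
a=cv2.resize(a[180:300,215:345],(400,369),interpolation=3);b=cv2.resize(b[190:330,220:350],(400,431),interpolation=3)
o=np.zeros((431,800,3),np.uint8);o[:369,:400]=a;o[:,400:]=b
cv2.imwrite('pics/p3.png',o[:,:,::-1])
E
```

```text
[0.61948809 0.04254676 0.08214379] [-0.55780627 -0.34905921 -0.63974484]
```

View pics/p3.png

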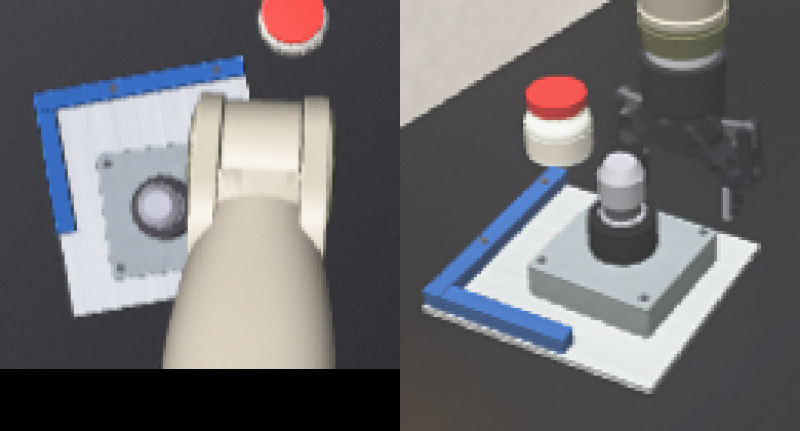

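Call:
servo_tool:
  deltas:
    - {"dx":-2,"dy":12,"dz":2,"rx":0,"ry":0,"rz":0,"fingers":-1}
    - {"dx":-2,"dy":12,"dz":0,"rx":0,"ry":0,"rz":0,"fingers":-1}
    - {"dx":-1,"dy":6,"dz":0,"rx":0,"ry":0,"rz":0,"fingers":-1}
    - {"dx":-1,"dy":5,"dz":0,"rx":0,"ry":0,"rz":0,"fingers":-1}
    - {"dx":-1,"dy":5,"dz":0,"rx":0,"ry":0,"rz":0,"fingers":-1}
    - {"dx":-1,"dy":5,"dz":0,"rx":0,"ry":0,"rz":0,"fingers":-1}
    - {"dx":-0.5,"dy":4,"dz":0,"rx":0,"ry":0,"rz":0,"fingers":-1}
    - {"dx":0,"dy":0,"dz":0,"rx":0,"ry":0,"rz":0,"fingers":-1}

```text
clock: 4.35
tcp_pos: [0.616, 0.0929, 0.0901]
orientation: [0.003, 0.648, 0.761, 0.001]
wrist_force: [0.6, -4.7, 3.4]
finger_gap: 0.0853
```

Call:
servo_tool:
  deltas:
    - {"dx":-0.5,"dy":3,"dz":-3,"rx":0,"ry":0,"rz":0,"fingers":-1}
    - {"dx":-0.5,"dy":3,"dz":0,"rx":0,"ry":0,"rz":0,"fingers":-1}
    - {"dx":-0.5,"dy":3,"dz":0,"rx":0,"ry":0,"rz":0,"fingers":-1}
    - {"dx":-0.4,"dy":2,"dz":0,"rx":0,"ry":0,"rz":0,"fingers":-1}
    - {"dx":0,"dy":0,"dz":0,"rx":0,"ry":0,"rz":0,"fingers":-1}

```text
clock: 4.85
tcp_pos: [0.614, 0.1036, 0.0869]
orientation: [0.003, 0.648, 0.761, 0.0]
wrist_force: [2.0, -5.0, 5.2]
finger_gap: 0.0857
```

Call:
servo_tool:
  deltas:
    - {"dx":-0.3,"dy":2,"dz":0,"rx":0,"ry":0,"rz":0,"fingers":-1}
    - {"dx":-0.2,"dy":1,"dz":0,"rx":0,"ry":0,"rz":0,"fingers":-1}
    - {"dx":0,"dy":0,"dz":0,"rx":0,"ry":0,"rz":0,"fingers":-1}

```text
clock: 5.15
tcp_pos: [0.6134, 0.1064, 0.0869]
orientation: [0.003, 0.649, 0.761, 0.0]
wrist_force: [0.9, -6.0, 4.5]
finger_gap: 0.0858
```

Call:
servo_tool:
  deltas:
    - {"dx":-0.2,"dy":1,"dz":0,"rx":0,"ry":0,"rz":0,"fingers":-1}
    - {"dx":0,"dy":0,"dz":0,"rx":0,"ry":0,"rz":0,"fingers":-1}

```text
clock: 5.35
tcp_pos: [0.6134, 0.1065, 0.0869]
orientation: [0.003, 0.649, 0.761, -0.0]
wrist_force: [1.2, -10.1, 4.1]
finger_gap: 0.0854
```

```bash
python3 - <<'E'
from h import *
s=env.get_state();print(s['tcp_pos'],s['wrist_force'])
a=snap('top')['img'];b=snap('side')['img']
a=cv2.resize(a[190:290,215:315],(400,400),interpolation=3);b=cv2.resize(b[230:330,220:350],(520,400),interpolation=3)
o=np.hstack([a,b])[:,:800]
cv2.imwrite('pics/p4.png',o[:,:,::-1])
E
```

```text
[0.61340194 0.10654789 0.08692591] [  1.24578421 -10.12510918   4.05543225]
```

View pics/p4.png

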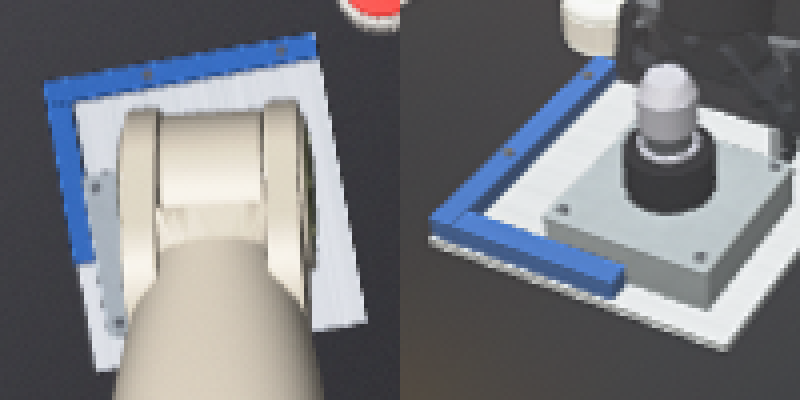

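Call:
servo_tool:
  deltas:
    - {"dx":3,"dy":-20,"dz":0,"rx":0,"ry":0,"rz":0,"fingers":-1}
    - {"dx":0,"dy":0,"dz":40,"rx":0,"ry":0,"rz":0,"fingers":-1}
    - {"dx":0,"dy":0,"dz":45,"rx":0,"ry":0,"rz":0,"fingers":-1}
    - {"dx":0,"dy":0,"dz":45,"rx":0,"ry":0,"rz":0,"fingers":-1}
    - {"dx":0,"dy":0,"dz":30,"rx":0,"ry":0,"rz":0.11,"fingers":-1}
    - {"dx":-10,"dy":8,"dz":0,"rx":0,"ry":0,"rz":0.145,"fingers":-1}
    - {"dx":-10,"dy":8,"dz":0,"rx":0,"ry":0,"rz":0.145,"fingers":-1}
    - {"dx":-10,"dy":8,"dz":0,"rx":0,"ry":0,"rz":0.145,"fingers":-1}

```text
clock: 6.25
tcp_pos: [0.5842, 0.1132, 0.246]
orientation: [0.001, 0.416, 0.909, 0.001]
wrist_force: [0.2, 0.7, 0.8]
finger_gap: 0.0854
```

Call:
servo_tool:
  deltas:
    - {"dx":-10,"dy":8,"dz":0,"rx":0,"ry":0,"rz":0.145,"fingers":-1}
    - {"dx":-10,"dy":8,"dz":0,"rx":0,"ry":0,"rz":0.145,"fingers":-1}
    - {"dx":-10,"dy":8,"dz":0,"rx":0,"ry":0,"rz":0.145,"fingers":-1}
    - {"dx":-10,"dy":8,"dz":0,"rx":0,"ry":0,"rz":0.145,"fingers":-1}
    - {"dx":-10,"dy":8,"dz":0,"rx":0,"ry":0,"rz":0.145,"fingers":-1}
    - {"dx":-10,"dy":8,"dz":0,"rx":0,"ry":0,"rz":0.145,"fingers":-1}
    - {"dx":-10,"dy":4,"dz":0,"rx":0,"ry":0,"rz":0.145,"fingers":-1}
    - {"dx":0,"dy":0,"dz":0,"rx":0,"ry":0,"rz":0,"fingers":-1}

```text
clock: 7.05
tcp_pos: [0.5132, 0.1653, 0.2455]
orientation: [-0.0, -0.076, 0.997, 0.0]
wrist_force: [0.6, 0.7, 0.1]
finger_gap: 0.0852
```

Call:
servo_tool:
  deltas:
    - {"dx":0,"dy":0,"dz":-40,"rx":0,"ry":0,"rz":0.01,"fingers":-1}
    - {"dx":0,"dy":0,"dz":-45,"rx":0,"ry":0,"rz":0,"fingers":-1}
    - {"dx":0,"dy":0,"dz":-45,"rx":0,"ry":0,"rz":0,"fingers":-1}
    - {"dx":0,"dy":0,"dz":-29,"rx":0,"ry":0,"rz":0,"fingers":-1}
    - {"dx":0,"dy":0,"dz":0,"rx":0,"ry":0,"rz":0,"fingers":-1}
    - {"dx":9,"dy":1.5,"dz":0,"rx":0,"ry":0,"rz":0,"fingers":-1}
    - {"dx":5,"dy":0.8,"dz":0,"rx":0,"ry":0,"rz":0,"fingers":-1}
    - {"dx":5,"dy":0.8,"dz":0,"rx":0,"ry":0,"rz":0,"fingers":-1}

```text
clock: 7.85
tcp_pos: [0.5339, 0.1673, 0.0878]
orientation: [-0.0, -0.079, 0.997, -0.0]
wrist_force: [-9.0, -1.0, 7.3]
finger_gap: 0.0853
```

Call:
servo_tool:
  deltas:
    - {"dx":5,"dy":0.8,"dz":0,"rx":0,"ry":0,"rz":0,"fingers":-1}
    - {"dx":5,"dy":0.8,"dz":0,"rx":0,"ry":0,"rz":0,"fingers":-1}
    - {"dx":5,"dy":0.8,"dz":0,"rx":0,"ry":0,"rz":0,"fingers":-1}
    - {"dx":5,"dy":0.8,"dz":0,"rx":0,"ry":0,"rz":0,"fingers":-1}
    - {"dx":5,"dy":0.8,"dz":0,"rx":0,"ry":0,"rz":0,"fingers":-1}
    - {"dx":5,"dy":0.8,"dz":0,"rx":0,"ry":0,"rz":0,"fingers":-1}
    - {"dx":5,"dy":0.8,"dz":0,"rx":0,"ry":0,"rz":0,"fingers":-1}
    - {"dx":0,"dy":0,"dz":0,"rx":0,"ry":0,"rz":0,"fingers":-1}

```text
clock: 8.65
tcp_pos: [0.5694, 0.173, 0.0877]
orientation: [0.001, -0.079, 0.997, 0.0]
wrist_force: [-4.2, -0.8, 2.4]
finger_gap: 0.0854
```

Call:
servo_tool:
  deltas:
    - {"dx":4,"dy":0.6,"dz":0,"rx":0,"ry":0,"rz":0,"fingers":-1}
    - {"dx":4,"dy":0.6,"dz":0,"rx":0,"ry":0,"rz":0,"fingers":-1}
    - {"dx":4,"dy":0.6,"dz":0,"rx":0,"ry":0,"rz":0,"fingers":-1}
    - {"dx":2,"dy":0.3,"dz":0,"rx":0,"ry":0,"rz":0,"fingers":-1}
    - {"dx":0,"dy":0,"dz":0,"rx":0,"ry":0,"rz":0,"fingers":-1}

```text
clock: 9.15
tcp_pos: [0.5824, 0.175, 0.0873]
orientation: [-0.0, -0.079, 0.997, 0.0]
wrist_force: [-5.9, -1.0, 4.2]
finger_gap: 0.0857
```

Call:
servo_tool:
  deltas:
    - {"dx":1.5,"dy":0.2,"dz":0,"rx":0,"ry":0,"rz":0,"fingers":-1}
    - {"dx":1,"dy":0.2,"dz":0,"rx":0,"ry":0,"rz":0,"fingers":-1}
    - {"dx":0,"dy":0,"dz":0,"rx":0,"ry":0,"rz":0,"fingers":-1}

```text
clock: 9.45
tcp_pos: [0.5844, 0.1753, 0.0872]
orientation: [-0.001, -0.079, 0.997, 0.0]
wrist_force: [-7.0, -1.8, 5.1]
finger_gap: 0.0856
```

Call:
servo_tool:
  deltas:
    - {"dx":1,"dy":0.2,"dz":0,"rx":0,"ry":0,"rz":0,"fingers":-1}
    - {"dx":0,"dy":0,"dz":0,"rx":0,"ry":0,"rz":0,"fingers":-1}

```text
clock: 9.65
tcp_pos: [0.5853, 0.1755, 0.0872]
orientation: [-0.001, -0.079, 0.997, -0.0]
wrist_force: [-8.0, -1.1, 5.6]
finger_gap: 0.0855
```

Call:
servo_tool:
  deltas:
    - {"dx":1,"dy":0.2,"dz":0,"rx":0,"ry":0,"rz":0,"fingers":-1}
    - {"dx":0,"dy":0,"dz":0,"rx":0,"ry":0,"rz":0,"fingers":-1}

```text
clock: 9.85
tcp_pos: [0.5864, 0.1757, 0.0873]
orientation: [-0.001, -0.079, 0.997, -0.0]
wrist_force: [-8.0, -1.3, 5.2]
finger_gap: 0.0851
```

Call:
servo_tool:
  deltas:
    - {"dx":1,"dy":0.2,"dz":0,"rx":0,"ry":0,"rz":0,"fingers":-1}
    - {"dx":0,"dy":0,"dz":0,"rx":0,"ry":0,"rz":0,"fingers":-1}

```text
clock: 10.05
tcp_pos: [0.587, 0.1758, 0.0872]
orientation: [-0.001, -0.079, 0.997, -0.0]
wrist_force: [-8.4, -1.7, 5.6]
finger_gap: 0.0854
```

Call:
servo_tool:
  deltas:
    - {"dx":1,"dy":0.2,"dz":0,"rx":0,"ry":0,"rz":0,"fingers":-1}
    - {"dx":0,"dy":0,"dz":0,"rx":0,"ry":0,"rz":0,"fingers":-1}

```text
clock: 10.25
tcp_pos: [0.5871, 0.1758, 0.0872]
orientation: [-0.002, -0.079, 0.997, -0.0]
wrist_force: [-11.3, -2.9, 7.9]
finger_gap: 0.0853
```

Call:
servo_tool:
  deltas:
    - {"dx":-20,"dy":-3,"dz":0,"rx":0,"ry":0,"rz":0,"fingers":-1}
    - {"dx":-10,"dy":0,"dz":40,"rx":0,"ry":0,"rz":0,"fingers":-1}
    - {"dx":-10,"dy":0,"dz":45,"rx":0,"ry":0,"rz":0,"fingers":-1}
    - {"dx":-10,"dy":0,"dz":45,"rx":0,"ry":0,"rz":0,"fingers":-1}
    - {"dx":-10,"dy":-20,"dz":30,"rx":0,"ry":0,"rz":-0.04,"fingers":-1}
    - {"dx":-10,"dy":-40,"dz":0,"rx":0,"ry":0,"rz":-0.04,"fingers":-1}
    - {"dx":-10,"dy":-40,"dz":0,"rx":0,"ry":0,"rz":-0.04,"fingers":-1}
    - {"dx":-10,"dy":-40,"dz":0,"rx":0,"ry":0,"rz":-0.04,"fingers":-1}

```text
clock: 11.05
tcp_pos: [0.5002, 0.0319, 0.2483]
orientation: [0.003, 0.001, 1.0, -0.0]
wrist_force: [0.8, -0.7, -0.2]
finger_gap: 0.0854
```

Call:
servo_tool:
  deltas:
    - {"dx":-10,"dy":-40,"dz":0,"rx":0,"ry":0,"rz":-0.04,"fingers":-1}
    - {"dx":-10,"dy":-40,"dz":0,"rx":0,"ry":0,"rz":-0.04,"fingers":-1}
    - {"dx":0,"dy":0,"dz":0,"rx":0,"ry":0,"rz":0,"fingers":-1}

```text
clock: 11.35
tcp_pos: [0.4797, -0.051, 0.2477]
orientation: [0.002, 0.044, 0.999, -0.001]
wrist_force: [0.8, -0.1, 0.4]
finger_gap: 0.0852
```

```bash
python3 - <<'E'
from h import *
s=env.get_state();print(s['tcp_pos'],s['wrist_force'])
a=snap('top','top5.png')['img'];b=snap('side','side5.png')['img']
a=cv2.resize(a[190:290,215:315],(400,400),interpolation=3);b=cv2.resize(b[230:330,225:325],(400,400),interpolation=3)
o=np.hstack([a,b])[:,:800]
cv2.imwrite('pics/p5.png',o[:,:,::-1])
E
```

```text
[ 0.47965816 -0.05098817  0.24774387] [ 0.84824357 -0.12604287  0.44608901]
```

View pics/p5.png

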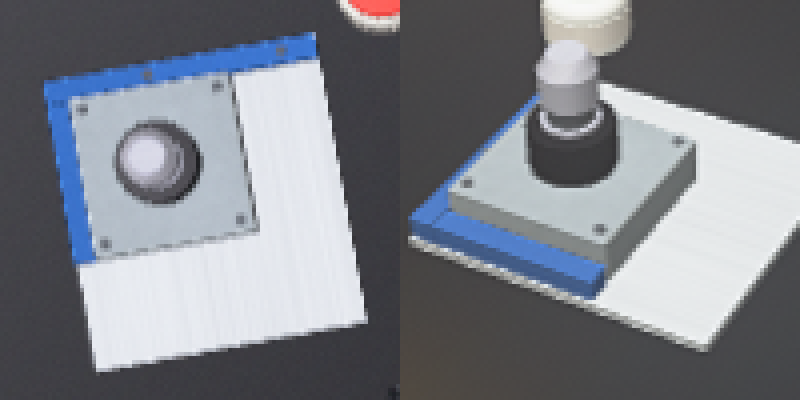

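```bash
python3 - <<'E'
from fit import *
T=snap('top');S=snap('side');m=1e-3
t=lambda x,y:np.array([215+(x+.5)/4-.5,190+(y+.5)/4-.5]);s=lambda x,y:np.array([225+(x-400+.5)/4-.5,230+(y+.5)/4-.5])
to=[((69,100),(60,60,43)),((231,74),(60,-60,43)),((258,232),(-60,-60,43)),((96,258),(-60,60,43))]
so=[((607,243),(-60,60,43)),((450,189),(60,60,43)),((696,146),(-60,-60,43))]
o=[(T,t(*a),np.array(l)*m) for a,l in to];o2=[(S,s(*a),np.array(l)*m) for a,l in so]
for q in(o,o2,o+o2):
    p,r=fit(q,[.657,.186,.16]);print(np.round(p,4),np.abs(r).max())
E
```

```text
[0.6569 0.1858 0.1515] 0.5898109343830811
[0.6566 0.1856 0.1553] 1.5258699076840117
[0.6568 0.1857 0.1533] 1.4858555015997013
```

Call:
servo_tool:
  deltas:
    - {"dx":-4,"dy":-40,"dz":0,"rx":0,"ry":0,"rz":0.01,"fingers":-1}
    - {"dx":-4,"dy":-40,"dz":0,"rx":0,"ry":0,"rz":0,"fingers":-1}
    - {"dx":-4,"dy":-40,"dz":0,"rx":0,"ry":0,"rz":0,"fingers":-1}
    - {"dx":-4,"dy":-40,"dz":0,"rx":0,"ry":0,"rz":0,"fingers":-1}
    - {"dx":-3,"dy":-17,"dz":0,"rx":0,"ry":0,"rz":0,"fingers":-1}
    - {"dx":0,"dy":0,"dz":0,"rx":0,"ry":0,"rz":0,"fingers":-1}
    - {"dx":0,"dy":0,"dz":0,"rx":0,"ry":0,"rz":0,"fingers":-1}

```text
clock: 12.25
tcp_pos: [0.4607, -0.2228, 0.2459]
orientation: [0.0, 0.035, 0.999, 0.0]
wrist_force: [-0.7, -0.7, -0.0]
finger_gap: 0.0852
```

Call:
servo_tool:
  deltas:
    - {"dx":0,"dy":-5,"dz":-40,"rx":0,"ry":0,"rz":0,"fingers":-1}
    - {"dx":0,"dy":0,"dz":-40,"rx":0,"ry":0,"rz":0,"fingers":-1}
    - {"dx":0,"dy":0,"dz":-30,"rx":0,"ry":0,"rz":0,"fingers":-1}
    - {"dx":0,"dy":0,"dz":0,"rx":0,"ry":0,"rz":0,"fingers":-1}

```text
clock: 12.65
tcp_pos: [0.4581, -0.2252, 0.1322]
orientation: [-0.003, 0.034, 0.999, 0.002]
wrist_force: [-1.1, 0.2, -0.7]
finger_gap: 0.0855
```

```bash
python3 - <<'E'
from h import *
s=env.get_state();print(s['tcp_pos'],s['wrist_force'])
a=snap('top')['img'];b=snap('side')['img']
a=cv2.resize(a[220:330,350:450],(400,440),interpolation=3);b=cv2.resize(b[160:270,345:445],(400,440),interpolation=3)
cv2.imwrite('pics/p6.png',np.hstack([a,b])[:,:,::-1])
E
```

```text
[ 0.45812385 -0.22518666  0.13221862] [-1.14365296  0.22788354 -0.70884746]
```

View pics/p6.png

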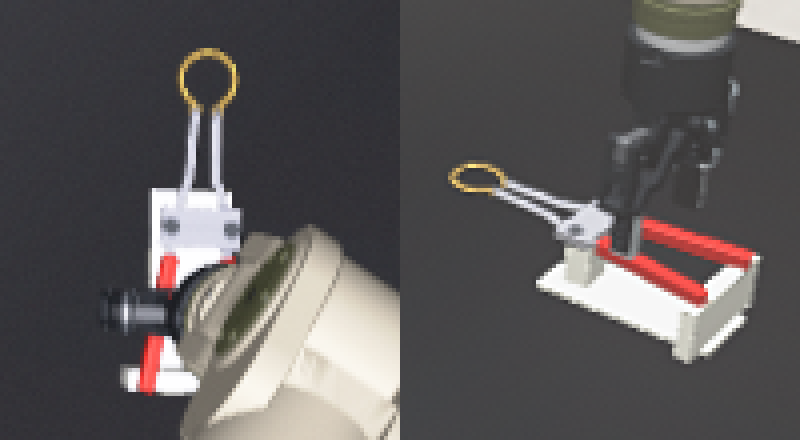

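Call:
servo_tool:
  deltas:
    - {"dx":2,"dy":-2,"dz":-15,"rx":0,"ry":0,"rz":0,"fingers":-1}
    - {"dx":0,"dy":0,"dz":-10,"rx":0,"ry":0,"rz":0,"fingers":-1}
    - {"dx":0,"dy":0,"dz":0,"rx":0,"ry":0,"rz":0,"fingers":-1}

```text
clock: 13.05
tcp_pos: [0.4623, -0.2304, 0.1112]
orientation: [0.0, 0.035, 0.999, 0.0]
wrist_force: [-0.6, 0.7, -0.2]
finger_gap: 0.0854
```

Call:
servo_tool:
  deltas:
    - {"dx":-1,"dy":2.5,"dz":-5,"rx":0,"ry":0,"rz":0,"fingers":-1}
    - {"dx":0,"dy":0,"dz":0,"rx":0,"ry":0,"rz":0,"fingers":-1}

```text
clock: 13.25
tcp_pos: [0.461, -0.2279, 0.1061]
orientation: [-0.0, 0.035, 0.999, 0.0]
wrist_force: [-0.0, 0.7, 0.4]
finger_gap: 0.0852
```

Call:
servo_tool:
  deltas:
    - {"dx":0,"dy":0,"dz":0,"rx":0,"ry":0,"rz":0,"fingers":1}
    - {"dx":0,"dy":0,"dz":0,"rx":0,"ry":0,"rz":0,"fingers":1}
    - {"dx":0,"dy":0,"dz":0,"rx":0,"ry":0,"rz":0,"fingers":1}
    - {"dx":0,"dy":0,"dz":0,"rx":0,"ry":0,"rz":0,"fingers":1}
    - {"dx":0,"dy":0,"dz":0,"rx":0,"ry":0,"rz":0,"fingers":1}
    - {"dx":0,"dy":0,"dz":0,"rx":0,"ry":0,"rz":0,"fingers":1}
    - {"dx":0,"dy":0,"dz":0,"rx":0,"ry":0,"rz":0,"fingers":1}
    - {"dx":0,"dy":0,"dz":0,"rx":0,"ry":0,"rz":0,"fingers":1}
  newtons: 28

```text
clock: 14.05
tcp_pos: [0.4615, -0.229, 0.1082]
orientation: [0.001, 0.035, 0.999, -0.001]
wrist_force: [-4.9, 1.3, 15.1]
finger_gap: 0.0431
```

Call:
servo_tool:
  deltas:
    - {"dx":0,"dy":0,"dz":3,"rx":0,"ry":0,"rz":0,"fingers":1}
    - {"dx":0,"dy":0,"dz":4,"rx":0,"ry":0,"rz":0,"fingers":1}
    - {"dx":0,"dy":0,"dz":8,"rx":0,"ry":0,"rz":0,"fingers":1}
    - {"dx":0,"dy":0,"dz":15,"rx":0,"ry":0,"rz":0,"fingers":1}
    - {"dx":0,"dy":0,"dz":25,"rx":0,"ry":0,"rz":0,"fingers":1}
    - {"dx":0,"dy":0,"dz":30,"rx":0,"ry":0,"rz":0,"fingers":1}
    - {"dx":0,"dy":0,"dz":20,"rx":0,"ry":0,"rz":0,"fingers":1}
    - {"dx":0,"dy":0,"dz":0,"rx":0,"ry":0,"rz":0,"fingers":1}

```text
clock: 14.85
tcp_pos: [0.4627, -0.2294, 0.214]
orientation: [0.002, 0.035, 0.999, -0.002]
wrist_force: [0.5, 0.9, -2.3]
finger_gap: 0.0425
```

```bash
python3 - <<'E'
from h import *
s=env.get_state();print(s['tcp_pos'],s['wrist_force'])
a=snap('top')['img'];b=snap('side')['img']
a=cv2.resize(a[210:310,350:450],(400,400),interpolation=3);b=cv2.resize(b[130:230,345:445],(400,400),interpolation=3)
cv2.imwrite('pics/p7.png',np.hstack([a,b])[:,:,::-1])
E
```

```text
[ 0.46265805 -0.22935793  0.21404525] [ 0.47665154  0.8644317  -2.30238657]
```

View pics/p7.png

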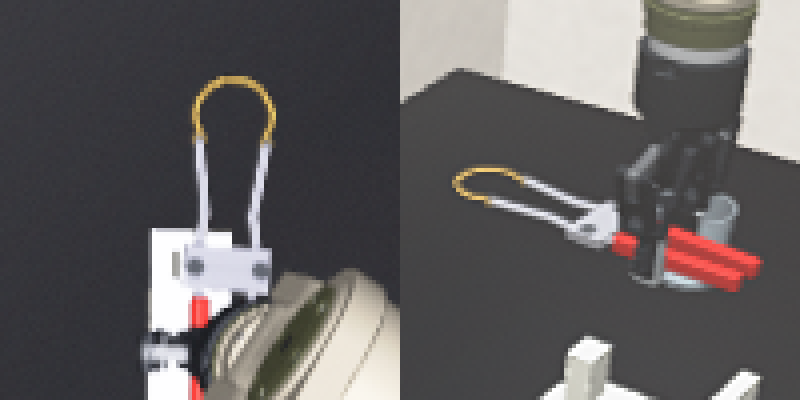

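Call:
servo_tool:
  deltas:
    - {"dx":1,"dy":15,"dz":0,"rx":0,"ry":0,"rz":0,"fingers":1}
    - {"dx":3,"dy":30,"dz":0,"rx":0,"ry":0,"rz":0,"fingers":1}
    - {"dx":3,"dy":30,"dz":0,"rx":0,"ry":0,"rz":0,"fingers":1}
    - {"dx":3,"dy":30,"dz":0,"rx":0,"ry":0,"rz":0,"fingers":1}
    - {"dx":3,"dy":30,"dz":0,"rx":0,"ry":0,"rz":0,"fingers":1}
    - {"dx":3,"dy":30,"dz":0,"rx":0,"ry":0,"rz":0,"fingers":1}
    - {"dx":3,"dy":30,"dz":0,"rx":0,"ry":0,"rz":0,"fingers":1}
    - {"dx":3,"dy":30,"dz":0,"rx":0,"ry":0,"rz":0,"fingers":1}

```text
clock: 15.75
tcp_pos: [0.4818, -0.0012, 0.2093]
orientation: [-0.002, 0.035, 0.999, 0.0]
wrist_force: [-0.0, 0.9, -2.6]
finger_gap: 0.0425
```

Call:
servo_tool:
  deltas:
    - {"dx":3,"dy":30,"dz":0,"rx":0,"ry":0,"rz":0,"fingers":1}
    - {"dx":3,"dy":30,"dz":0,"rx":0,"ry":0,"rz":0,"fingers":1}
    - {"dx":3,"dy":30,"dz":0,"rx":0,"ry":0,"rz":0,"fingers":1}
    - {"dx":3,"dy":30,"dz":0,"rx":0,"ry":0,"rz":0,"fingers":1}
    - {"dx":2,"dy":25,"dz":0,"rx":0,"ry":0,"rz":0,"fingers":1}
    - {"dx":1,"dy":15,"dz":0,"rx":0,"ry":0,"rz":0,"fingers":1}
    - {"dx":0,"dy":0,"dz":0,"rx":0,"ry":0,"rz":0,"fingers":1}
    - {"dx":0,"dy":0,"dz":0,"rx":0,"ry":0,"rz":0,"fingers":1}

```text
clock: 16.55
tcp_pos: [0.4974, 0.1566, 0.2101]
orientation: [-0.001, 0.035, 0.999, -0.0]
wrist_force: [0.4, 0.1, -2.5]
finger_gap: 0.0425
```

Call:
servo_tool:
  deltas:
    - {"dx":1,"dy":20,"dz":0,"rx":0,"ry":0,"rz":0,"fingers":1}
    - {"dx":1,"dy":20,"dz":0,"rx":0,"ry":0,"rz":0,"fingers":1}
    - {"dx":0,"dy":0,"dz":0,"rx":0,"ry":0,"rz":0,"fingers":1}
    - {"dx":0,"dy":0,"dz":0,"rx":0,"ry":0,"rz":0,"fingers":1}

```text
clock: 16.95
tcp_pos: [0.5, 0.1957, 0.2106]
orientation: [-0.0, 0.036, 0.999, -0.0]
wrist_force: [0.2, -0.3, -1.7]
finger_gap: 0.0428
```

```bash
cat > ring.py <<'E'
from fit import *
def meas(tag):
    cams=[snap('top',tag+'t.png'),snap('side',tag+'s.png')]
    tcp=env.get_state()['tcp_pos']; g=np.array([tcp[0]+.158,tcp[1]-.011,tcp[2]-.053])
    pts=[]
    for c in cams:
        hsv=cv2.cvtColor(c['img'],cv2.COLOR_RGB2HSV); M=(hsv[...,0]>14)&(hsv[...,0]<30)&(hsv[...,1]>90)&(hsv[...,2]>80)
        v,u=np.nonzero(M); q=proj(c,g)[0]; k=np.hypot(u-q[0],v-q[1])<25
        pts.append(np.c_[u,v][k].astype(float))
    th=np.linspace(-1.6,1.6,81)
    def curve(p):
        x,y,z,yaw,pit,rol=p
        L=np.c_[.027*np.cos(th),.0245*np.sin(th),0*th]
        R=cv2.Rodrigues(np.array([0,0,yaw]))[0]@cv2.Rodrigues(np.array([0,pit,0]))[0]@cv2.Rodrigues(np.array([rol,0,0]))[0]
        return L@R.T+[x,y,z]
    def f(p):
        C=curve(p); r=[]
        for c,P in zip(cams,pts):
            Q=proj(c,C); D=np.linalg.norm(P[:,None]-Q[None],axis=2)
            r+=[D.min(1),.7*D.min(0)*np.sqrt(len(P)/81)]
        return np.concatenate(r+[np.array([p[3]+.07,p[4],p[5]])*[60,15,30]])
    s=least_squares(f,[*g,-.07,0,0],loss='soft_l1',diff_step=1e-4); p=s.x
    print('tcp',tcp,'n',[len(P) for P in pts],'ring',np.round(p,4),'rms',np.sqrt(np.mean(f(p)**2)))
    R=np.hstack([cv2.resize(c['img'][y:y+100,x:x+100],(400,400),interpolation=3) for c,(x,y) in zip(cams,[np.round(proj(c,g)[0]).astype(int)-[50,45] for c in cams])])
    cv2.imwrite('pics/'+tag+'.png',R[:,:,::-1])
    return p
E
python3 -c "from ring import *;meas('p8')"
```

```text
tcp [0.50000693 0.19549991 0.21073248] n [59, 47] ring [ 0.6536  0.185   0.1577 -0.0678 -0.0287 -0.0138] rms 0.8306040626171967
```

View pics/p8.png

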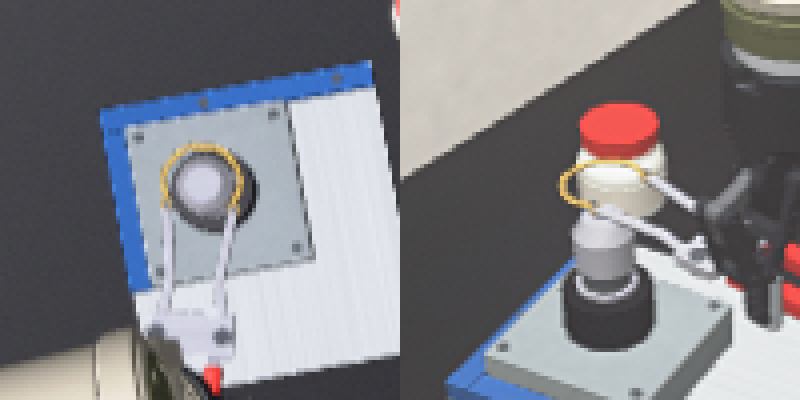

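```bash
sed -i 's/\.027\*np.cos/A*np.cos/; s/^def meas(tag):/A=.0245\ndef meas(tag):/; s/linspace(-1.6,1.6/linspace(-T0,T0/; s/^A=.*/A=.0245;T0=1.9/' ring.py
python3 - <<'E'
import ring
for A,T in((.0245,1.6),(.0245,1.9),(.0245,2.1),(.026,1.9),(.027,1.9)):
    ring.A=A;ring.T0=T;print(A,T);ring.meas('tmp')
E
```

```text
Traceback (most recent call last):
  File "ring.py", line 3
    cams=[snap('top',tag+'t.png'),snap('side',tag+'s.png')]
IndentationError: unexpected indent
```

```bash
sed -i 's/^A=.*/A=.0245;T0=1.9\ndef meas(tag):/' ring.py
python3 - <<'E'
import ring
for A,T in((.0245,1.6),(.0245,1.9),(.0245,2.1),(.026,1.9),(.027,1.9)):
    ring.A=A;ring.T0=T;print(A,T);ring.meas('tmp')
E
```

```text
0.0245 1.6
tcp [0.50011146 0.1956676  0.21085067] n [60, 49] ring [ 0.6554  0.1846  0.1572 -0.0699 -0.0572 -0.0144] rms 0.8605806691517738
0.0245 1.9
tcp [0.50017384 0.19594286 0.21094508] n [59, 50] ring [ 0.6568  0.1848  0.1578 -0.0707 -0.0157 -0.0049] rms 0.5267926312376242
0.0245 2.1
tcp [0.50018085 0.19619388 0.21095591] n [57, 51] ring [ 0.6573  0.1852  0.158  -0.0693  0.002  -0.0038] rms 0.4644139019061484
0.026 1.9
tcp [0.50019269 0.19641716 0.21094518] n [57, 51] ring [ 0.656   0.1856  0.1577 -0.0702 -0.0104 -0.0122] rms 0.4526161625563879
0.027 1.9
tcp [0.50014512 0.19658123 0.2109222 ] n [58, 50] ring [ 0.6551  0.1861  0.1581 -0.0733  0.0024 -0.0119] rms 0.47472994434510546
```

Call:
servo_tool:
  deltas:
    - {"dx":0,"dy":0,"dz":-8,"rx":0,"ry":0,"rz":0,"fingers":1}
    - {"dx":0,"dy":0,"dz":-8,"rx":0,"ry":0,"rz":0,"fingers":1}
    - {"dx":0,"dy":0,"dz":0,"rx":0,"ry":0,"rz":0,"fingers":1}
    - {"dx":0,"dy":0,"dz":0,"rx":0,"ry":0,"rz":0,"fingers":1}
    - {"dx":0,"dy":0,"dz":0,"rx":0,"ry":0,"rz":0,"fingers":1}

```text
clock: 18.05
tcp_pos: [0.5002, 0.1967, 0.1949]
orientation: [-0.0, 0.035, 0.999, 0.0]
wrist_force: [0.4, 0.2, -2.0]
finger_gap: 0.0427
```

```bash
python3 - <<'E'
import ring
from h import *
p=ring.meas('p9')
a=[cv2.imread('pics/p9t.png'),cv2.imread('pics/p9s.png')]
for im,n in zip(a,('t','s')):
    c=read_camera('top' if n=='t' else 'side')
    # predicted outlines of spindle cylinder at (.6569,.186)
    q=proj(c,[[.6569,.186,.132]])[0]; x,y=(np.round(q)-[30,30]).astype(int)
    k=cv2.resize(im[y:y+66,x:x+66],None,fx=6,fy=6,interpolation=3)
    for r,z,col in((.013,.132,(0,0,255)),(.0195,.12,(255,0,0)),(.03,.078,(0,255,0))):
        t=np.linspace(0,2*np.pi,60);P=proj(c,np.c_[.6569+r*np.cos(t),.186+r*np.sin(t),0*t+z])
        cv2.polylines(k,[np.round((P-[x,y]+.5)*6-.5).astype(np.int32)],1,col)
    cv2.imwrite(f'pics/o{n}.png',k)
cv2.imwrite('pics/o9.png',np.hstack([cv2.imread('pics/ot.png'),cv2.imread('pics/os.png')]))
E
```

```text
tcp [0.50032823 0.19668714 0.19513865] n [56, 50] ring [ 0.6566  0.186   0.1421 -0.0613 -0.0348 -0.0207] rms 0.5547569091204593
```

View pics/o9.png

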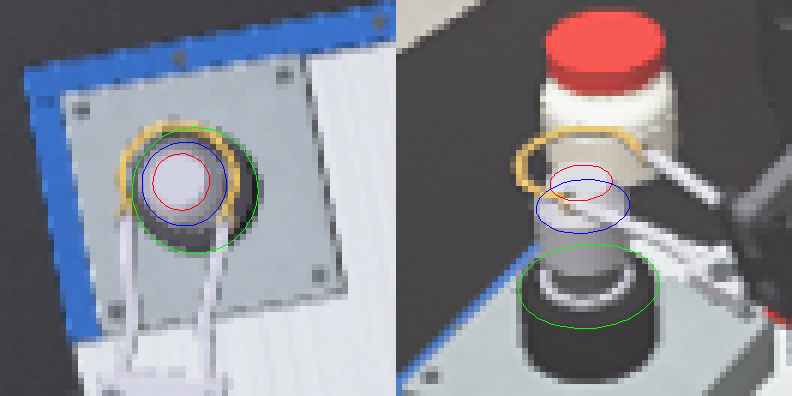

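Call:
servo_tool:
  deltas:
    - {"dx":0,"dy":0,"dz":-5,"rx":0,"ry":0,"rz":0,"fingers":1}
    - {"dx":0,"dy":0,"dz":-5,"rx":0,"ry":0,"rz":0,"fingers":1}
    - {"dx":0,"dy":0,"dz":-5,"rx":0,"ry":0,"rz":0,"fingers":1}
    - {"dx":0,"dy":0,"dz":-5,"rx":0,"ry":0,"rz":0,"fingers":1}
    - {"dx":0,"dy":0,"dz":0,"rx":0,"ry":0,"rz":0,"fingers":1}
    - {"dx":0,"dy":0,"dz":0,"rx":0,"ry":0,"rz":0,"fingers":1}

```text
clock: 18.85
tcp_pos: [0.5, 0.1966, 0.1747]
orientation: [-0.0, 0.035, 0.999, -0.0]
wrist_force: [0.3, 0.3, -1.5]
finger_gap: 0.0427
```

```bash
python3 - <<'E'
import ring
ring.T0=2.0;ring.A=.025
ring.meas('p10')
E
```

```text
tcp [0.50026352 0.1966917  0.1750374 ] n [61, 41] ring [ 0.6565  0.1859  0.1214 -0.0707 -0.0229 -0.0143] rms 0.755098261290832
```

View pics/p10.png

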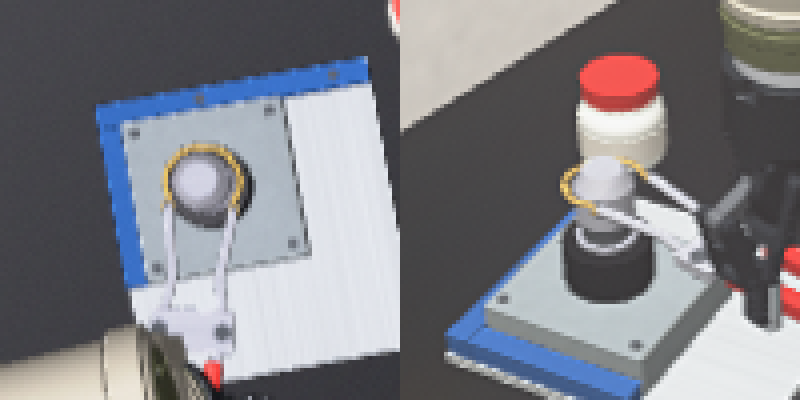

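Call:
servo_tool:
  deltas:
    - {"dx":0,"dy":0,"dz":-5,"rx":0,"ry":0,"rz":0,"fingers":1}
    - {"dx":0,"dy":0,"dz":-5,"rx":0,"ry":0,"rz":0,"fingers":1}
    - {"dx":0,"dy":0,"dz":-5,"rx":0,"ry":0,"rz":0,"fingers":1}
    - {"dx":0,"dy":0,"dz":-5,"rx":0,"ry":0,"rz":0,"fingers":1}
    - {"dx":0,"dy":0,"dz":0,"rx":0,"ry":0,"rz":0,"fingers":1}

```text
clock: 19.45
tcp_pos: [0.4995, 0.1965, 0.1539]
orientation: [-0.001, 0.035, 0.999, -0.0]
wrist_force: [-0.1, -0.0, -1.2]
finger_gap: 0.0426
```

Call:
servo_tool:
  deltas:
    - {"dx":0,"dy":0,"dz":-5,"rx":0,"ry":0,"rz":0,"fingers":1}
    - {"dx":0,"dy":0,"dz":-5,"rx":0,"ry":0,"rz":0,"fingers":1}
    - {"dx":0,"dy":0,"dz":-2,"rx":0,"ry":0,"rz":0,"fingers":1}
    - {"dx":0,"dy":0,"dz":0,"rx":0,"ry":0,"rz":0,"fingers":1}
    - {"dx":0,"dy":0,"dz":0,"rx":0,"ry":0,"rz":0,"fingers":1}

```text
clock: 19.95
tcp_pos: [0.5002, 0.1966, 0.1429]
orientation: [0.0, 0.035, 0.999, 0.0]
wrist_force: [0.2, 0.1, -3.1]
finger_gap: 0.0428
```

```bash
python3 - <<'E'
import ring
ring.T0=2.0;ring.A=.025
ring.meas('p11');print(ring.env.get_state()['wrist_force'])
E
```

```text
tcp [0.50031822 0.19667891 0.14311313] n [54, 23] ring [ 0.6571  0.1862  0.0882 -0.0698  0.0355  0.0106] rms 0.9298356581272713
[ 0.17700732  0.15293618 -2.57397344]
```

View pics/p11.png

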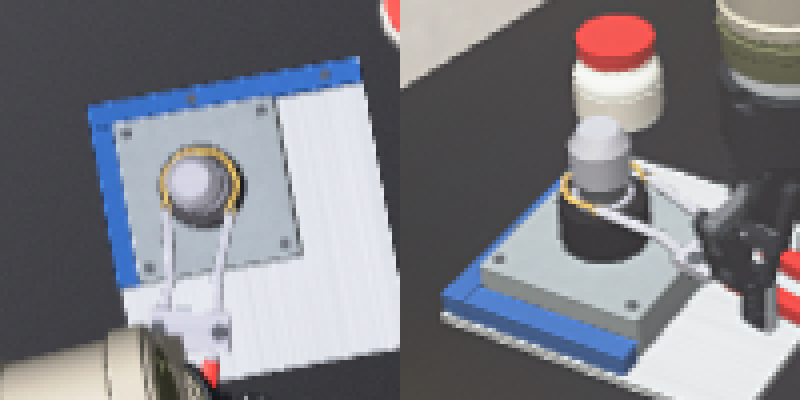

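```bash
python3 -c "
from workcell import env,job
s=env.get_state();print(s['clock'],s['tcp_pos'],s['wrist_force'],s['finger_gap']);print(job.hand_in())"
```

```text
20.05 [0.50031822 0.19667891 0.14311313] [ 0.17700732  0.15293618 -2.57397344] 0.042518638792638196
the job is handed in; nothing more can be done
None
```

The spindle unit is seated against both blue stops, and the arm is holding the squeezed pliers with the open ring around the groove. I handed the job in at 20 s of the allowed 72; no verdict is reported.

- **Unit:** I pushed it along the plate by the sides of its base with both fingers. At each stop the force rose to 10–11 N with no further movement. A camera refit with the arm clear put it within about 1 mm of flush, turned about 0.01 rad. That refit was before the pliers were moved; the final picture still shows it seated.
- **Pliers:** They are gripped at 28 N, with a finger gap of 42.5 mm, which means fully squeezed and the ring fully spread.
- **Ring:** The last fit put its centre about 0.3 mm from the spindle axis and 0.8 mm below groove mid-height. The arm's own readings gave about 1 mm above. The side force at the wrist was about 0.2 N, so there was no sign of the ring touching the spindle.
- **Bystanders:** The arm kept clear of the jar, the yellow box and the beaker. I did not measure them again at the end.

**Weak points in the checks:**
- In the first look above the spindle, the ring's forward position came out up to 3.5 mm apart, depending on the shape I assumed for it. I used the round-ring value because it agreed with the arm's position.
- The final ring fit is poorer because the spindle hides part of the ring. Its 0.04 rad tilt is therefore uncertain; the tool itself reads level.

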